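Open the clamp on the round casting mould

ROBOT

A 6-joint arm with a two-finger parallel gripper is mounted at the origin on the work surface. World frame = base frame: x ahead of the robot, y to its left, z up, the work surface at z = 0. Lengths are in m, angles in degrees, forces in N, time in s.
With the tool pointing down it reaches from about 0.3 to 0.75 m from the base axis. Payload 8.5 kg.
Tool frame: the origin (TCP) lies between the finger pads; the fingertips stand env.finger_overhang ahead of it and the grasp point (between the pads) lies 2 mm behind it (env.finger_overhang is the distance from the TCP to the fingertips, in m); z points along the fingers, y is the line along which they close (so a half turn about z gives the same grasp; the last joint's range is limited). The gripper opens to 85 mm and grips with 20 to 120 N. Pads are 22 mm wide; open, the fingers measure 114 mm over their backs; the gripper's body (76 mm by 85 mm) begins 54 mm behind the grasp point. The pads swing forward as they close: fully open they stand 13 mm farther back than shut.
Start: joints at [-80.289, 21.807, 74.336, -0, 83.858, -12.336], TCP at [0.206, -0.51, 0.248] pointing down, gripper open.
Joint ranges: [-178.18, 178.18], [-50.72, 133.34], [12.68, 142.11], [-81.47, 261.47], [9.98, 163.14], [-165.26, 165.26]. Speed limits (degrees/s): [136.94, 136.94, 180, 180, 180, 180].

INTERFACE

Orientations are given as a 3x3 rotation matrix whose columns are the frame's x, y, z axes.
In Python, from rig import env gives the robot as it stands. The module is installed in compiled form; this text tells all that it offers.
- The arm moves only by the tool jog_arm, never from a script. Its arguments are lists of equal length, an entry for each row: "hand": the finger opening in m, from 0 to 0.0854; "travel": the shift along the world's x, y, z in m, a list of three; "yaw": the turn about the world's z in rad. A call has exactly 5 rows; each row shifts and turns the commanded pose from where the row before left it; what a row does not reach is not made up. A row lasts 1/8 s, in which the tool goes at most 62.5 mm and 10.7 degrees, less where a joint would pass 70% of its speed; a pose out of reach is approached as far as the arm can. A call is refused whole if a number of a shift passes 0.0625 or a number of a turn 0.188, either way. A call with a gripper value outside its range is refused whole. The fingers move at their own pace and stop on an object; "grip_force" is the grip in N (left out, the last holds). Time passes only in rows, so rows that do not move let the fingers close, or fill a call up. It gives the time, the measured TCP pose, the force, the opening and the grip force at its end, in the units of the state.
- env.observe(): the state, without advancing time (a new reading comes with each control period).
- env.get_image(name): name is "scene" or "top"; returns the picture (384x512x3 uint8, red, green, blue); there is no depth.
- env.calibration(name): a dict with "fx", "fy", "cx", "cy" (pixels), "k1" (the pictures are not rectified: a ray, as slopes to the right and down, at radius r is drawn at 1 + k1 r^2 times it, then the intrinsics apply), "position" and "rotation" of the camera in the world. Camera axes: x right, y down, z forward; pixel columns grow to the right and rows downward; lengths in m; the calibration is good to about 2 mm. A picture is of the moment at which its call begins. calibration takes no time and is no camera call.
- env.close_job(): hands the job in; it is judged then, once.
The state is a dict: "time_s": time; "q": joint angles; "qvel": joint speeds; "joint_efforts": joint torques, N m; "position": TCP position; "tool_rot": TCP orientation; "ft_force": force on the tool from outside, world axes, zero at the start; "wrist_torque": the same for the moment, N m; "grip_width": finger opening in m; "gripper_force": force on a finger pad.
Only numpy, scipy, OpenCV 4.12 (cv2) and the standard library are available. Lean on these libraries where they do the work, as an engineer would, in place of code of your own. Each camera call takes 0.05 s, during which the arm holds its last target. There are 200 camera calls.

TASK

The cup in the round plaster mould is ready to come out; the square mould must stay clamped. With the fingertips alone, press down the thumb lever of the ratchet clamp that holds the round mould, and keeping it pressed push the sliding jaw by its upright post all the way back to the end stop, without forcing it. Do not pinch or lift anything, leave both moulds standing where they are and the other things on the bench alone, and take the hand away.

Things in the scene. Friction and masses are not known exactly. Their poses are not given: they have to be found in the camera images.
- clamp_round: Ratchet bench clamp that holds the ROUND mould, fixed to the bench: wooden board 420 x 90 x 15 mm with a toothed steel bar along its middle (top at z = 51 mm), a fixed jaw near its +x end, an end stop (36 mm wide, x = -205 to -183 mm, top z = 58 mm) at its -x end. Origin: centre of the board's underside. x along the level bar; the sliding jaw opens towards -x; z up.
- jaw_round (a joint): Sliding jaw of the clamp that holds the round mould: 0 shut on the mould, grows as it slides back (towards -x of clamp_round), 0.104 m against the end stop. While the lever is up the ratchet (8 mm teeth) blocks it from moving back; released it takes about 2 to 5 N. It stays where it is left.
- lever_round (a joint): Thumb lever of that jaw: 0 up, grows as its pad is pressed down, 0.24 rad fully down. Hinged across the bar 44 mm nearer the jaw and 21 mm lower than the pad point, so the pad goes down and slightly back. Ratchet free above 0.13 rad; the sprung lever comes up by itself and catches again. At the pad point: about 10 mm of travel, free from about 6 mm on, 4 to 9 N.
- lever_round_pad (a point): Point on the top face of that thumb lever's steel pad where a finger presses, 70 mm above the bench with the lever up; moves with the lever. The pad is 46 mm along the bar (16 mm of it towards the post) and 30 mm wide. It lies in a 76 mm long gap between jaw and post, open at both sides: the post's front face is 22 mm from this point, the jaw's back 54 mm.
- jaw_round_post (a point): Centre of the upright black post (20 mm along the bar, 30 mm across, its top 24 mm above this point) behind the thumb lever; fixed to the sliding jaw. Its flat front face, 10 mm from the centre towards the jaw, is pushed to slide the jaw back. Axes as clamp_round.
- jaw_round_top (a point): Middle of the top edge of the upright of the sliding jaw that bears on the round mould: 24 mm along the bar with its rubber pad, 36 mm wide, top 112 mm above the bench. Slides as one with lever and post. Axes as clamp_round.
- mould_round_c (a point): Centre of the round plaster mould, diameter 96 mm, 66 mm high, standing on two wooden runners at z = 52 mm between the jaws of clamp_round. Loose once the jaw is back.
- clamp_square: The other clamp, of the same make, that holds the SQUARE mould: stays as it is. Origin and axes as clamp_round; its sliding jaw, lever and post stand 16 mm farther towards +x.
- jaw_square (a joint): Sliding jaw of the clamp on the square mould, 0 shut; leave shut.
- lever_square (a joint): Thumb lever of the clamp on the square mould, 0 up; leave alone.
- mould_square_c (a point): Centre of the square-cornered plaster mould, 80 x 104 x 58 mm high, in clamp_square. Leave alone.
- beaker: White ceramic beaker between the clamps, diameter 70 mm, 78 mm high; origin under its foot. Leave alone.
- knife: Wooden modelling knife lying between the clamps, 170 mm long, 10 mm thick; origin under its middle, x along it. Leave alone.
- kidney: Flat half-round steel kidney scraper on the bench in front of the beaker, about 100 x 50 mm, 4 mm thick. Leave alone.
- bowl: White bowl, diameter 124 mm, 50 mm high, to the robot's right. Leave alone.
- glaze_jar: Lidded jar, diameter 68 mm, 85 mm high, to the robot's left. Leave alone.
- loop_tool: Wooden-handled loop tool lying to the robot's left, 160 mm long, 12 mm thick. Leave alone.
There are look-alikes about, which are no part of the job. What is shaped like the part that bears mould_square_c but orange or red is not meant.

How it is judged (in metres and radians):
On the way, in this order (a step that is already met when the one before it is completed fails the run):
1. the lever on the round mould's clamp is pressed and the ratchet freed, jaw still shut (value of joint lever_round above 0.13 rad and value of joint jaw_round below 0.012 m), for 0.05 s.
2. its jaw has been pushed back to the end stop (value of joint jaw_round above 0.092 m), for 0.2 s.
At the end, for the whole second after the job is handed in: The sliding jaw on the round mould is back within 12 mm of its end stop and at rest; the square mould's clamp is still shut (within 4 mm) with its lever up; both moulds stand upright within 12 mm of where they were (value of joint jaw_round above 0.092 m and velocity of joint jaw_round between -0.005 and 0.005 m/s and value of joint jaw_square below 0.004 m and value of joint lever_square below 0.05 rad and distance of each of mould_round_c, mould_square_c from where it was at the start of the episode below 0.012 m and angle between each of mould_round_c, mould_square_c's own z axis and vertical below 0.1 rad); the robot touches nothing.
It fails at once if the other clamp's lever is pressed or its jaw moved (value of joint lever_square above 0.1 rad or value of joint jaw_square above 0.006 m).
It fails at once if a mould is lifted, knocked or pushed out of place (over 20 mm) (distance of any of mould_round_c, mould_square_c from where it was at the start of the episode above 0.02 m).
It fails at once if the post, the jaw or the lever is gripped: it stands between the fingers ((x of the grasp point in the frame of jaw_round_post between -0.009 and 0.009 m and y of the grasp point in the frame of jaw_round_post between -0.014 and 0.014 m and z of the grasp point in the frame of jaw_round_post between -0.024 and 0.024 m) or (x of the grasp point in the frame of jaw_round_top between -0.009 and 0.009 m and y of the grasp point in the frame of jaw_round_top between -0.017 and 0.017 m and z of the grasp point in the frame of jaw_round_top between -0.05 and -0.001 m) or (x of the grasp point in the frame of lever_round_pad between -0.015 and 0.03 m and y of the grasp point in the frame of lever_round_pad between -0.014 and 0.014 m and z of the grasp point in the frame of lever_round_pad between -0.005 and -0.001 m)).
It fails at once if the clamp is forced (over 70 N) (contact force between the arm and clamp_round above 70 N).
It fails at once if a bystander is disturbed (over 30 mm) (distance of any of beaker, knife, kidney, bowl, glaze_jar, loop_tool from where it was at the start of the episode above 0.03 m).
It also fails if it takes over 38 s, if anything falls off the work surface, if the arm or the gripper's body presses on something with over 40 N, if the wrist force passes 120 N, or if a joint passes its speed limit or range.

## Working session

There is one attempt and no reset: what is moved stays moved. The work goes in short steps, Python scripts to look and compute and a tool call to move; the robot and the scene stay as the last step left them, time stands still between calls to the robot, and variables do not carry over. Pictures are saved under pics/ and viewed, at most 10 in all, crops included, and the job is handed in when it is done.

Besides the shell and the picture viewer there is one more tool, called as name(argument=value, ...), one argument or row to a line, values as JSON. jog_arm: Moves the arm, as the interface text tells. Its arguments: {"type":"object","properties":{"hand":{"type":"array"},"travel":{"type":"array"},"yaw":{"type":"array"},"grip_force":{"type":"number"}},"required":["hand","travel","yaw"]}

```bash
mkdir -p pics
cat > h.py <<'E'
from rig import env
import numpy as np, cv2
def snap(n,f,crop=None,s=1):
    im=env.get_image(n)
    if crop: x0,y0,x1,y1=crop; im=im[y0:y1,x0:x1]
    im=cv2.resize(im,None,fx=s,fy=s,interpolation=cv2.INTER_CUBIC)
    cv2.imwrite('pics/'+f,im[:,:,::-1])
def ray(n,u,v):
    c=env.calibration(n); d=np.array([(u-c['cx'])/c['fx'],(v-c['cy'])/c['fy']])
    p=d.copy()
    for _ in range(20): p=d/(1+c['k1']*(p@p))
    return np.array(c['position']),np.array(c['rotation'])@np.r_[p,1]
def at(n,u,v,z):
    o,d=ray(n,u,v); return o+d*(z-o[2])/d[2]
def proj(n,P):
    c=env.calibration(n); q=np.array(c['rotation']).T@(np.array(P)-c['position']); p=q[:2]/q[2]; p=p*(1+c['k1']*(p@p))
    return p*[c['fx'],c['fy']]+[c['cx'],c['cy']]
E
python3 - <<'E'
from h import *
snap('top','t1.png',s=1.5); snap('scene','s1.png',s=1.5)
for n in('top','scene'):
    c=env.calibration(n);print(c['position'],c['fx'],np.round(c['rotation'],2).tolist())
print(env.finger_overhang, env.observe())
E
```

```text
[ 0.409879   -0.03393545  1.43483717] 350.89484294848586 [[0.02, -0.99, 0.12], [-1.0, -0.02, -0.01], [0.01, -0.12, -0.99]]
[1.23655012 0.95766466 0.98089358] 396.20038830424386 [[-0.84, 0.3, -0.44], [0.53, 0.51, -0.67], [0.02, -0.81, -0.59]]
0.017 {'time_s': 0.1, 'q': array([-8.02875679e+01,  2.18375573e+01,  7.43778465e+01,  1.36641025e-03,
        8.38567972e+01, -1.23359262e+01]), 'qvel': array([-0.01540193, -0.11502039, -0.19573728,  0.04194633, -0.05860488,
        0.07922075]), 'joint_efforts': array([ 5.98235856e-03, -4.49219263e+01, -2.31655741e+01, -6.23730443e-05,
        3.62489089e-03,  1.95136408e-05]), 'position': array([ 0.20642726, -0.50955044,  0.24778459]), 'tool_rot': array([[ 9.26868344e-01,  3.75386518e-01, -1.89219142e-04],
       [ 3.75386451e-01, -9.26867552e-01,  1.24608416e-03],
       [ 2.92382109e-04, -1.22598626e-03, -9.99999206e-01]]), 'ft_force': array([-0.49107544,  0.1566696 , -0.30225641]), 'wrist_torque': array([0.00425227, 0.03737317, 0.02623692]), 'gripper_force': 0.0, 'grip_width': 0.0852430295931641}
```

View pics/t1.png

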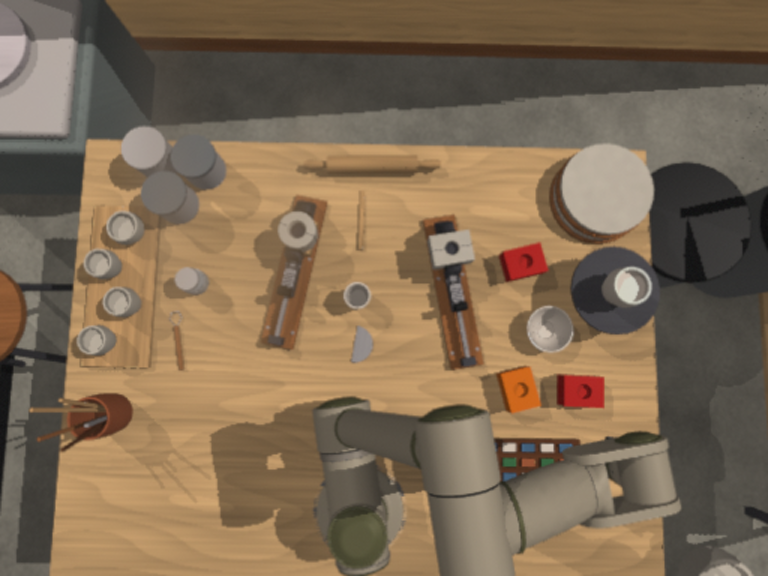

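View pics/s1.png

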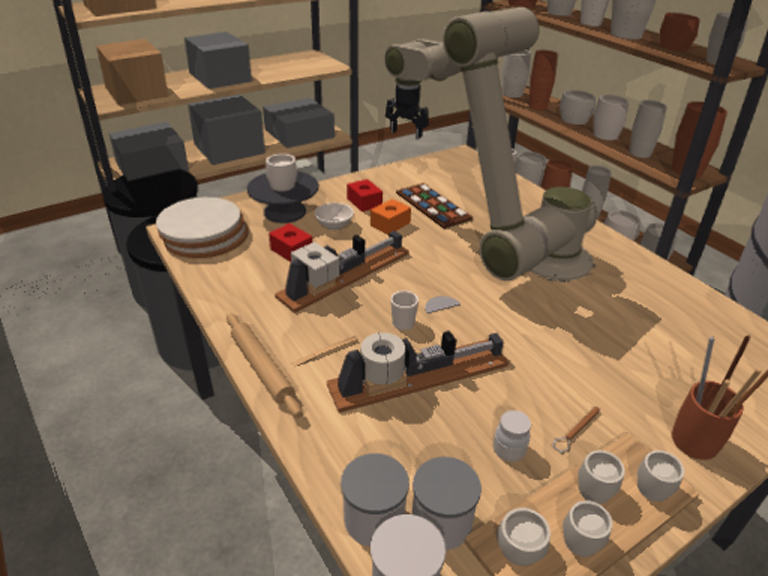

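The round clamp lies at about (295,270) in the top view (1.5x scale) and the square one at (455,290). In the scene view the round clamp is at (420,370). I'll crop both.

Run:
```python
from h import *
snap('top','t2.png',(160,120,230,240),5); snap('scene','s2.png',(210,205,350,280),5.5)
```

```text
(no output)
```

View pics/t2.png

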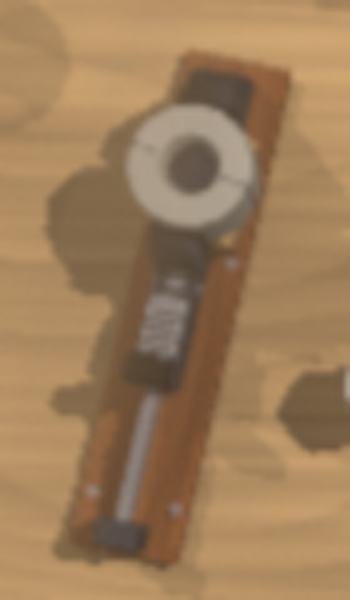

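View pics/s2.png

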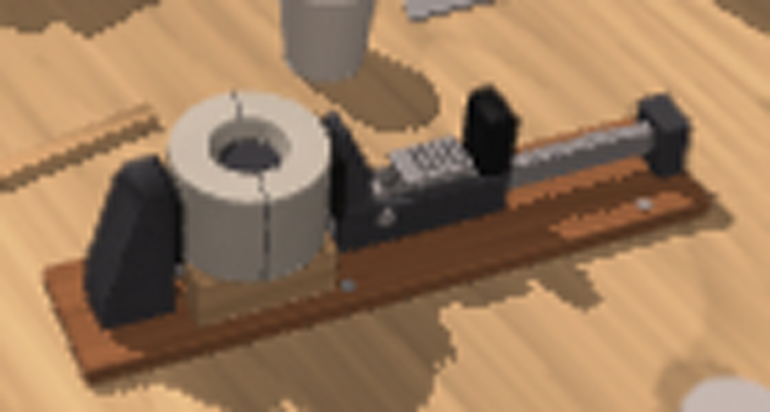

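```bash
cat >> h.py <<'E'
def tri(a,b):
    (o1,d1),(o2,d2)=ray('top',*a),ray('scene',*b)
    A=np.c_[d1,-d2]; s=np.linalg.lstsq(A,o2-o1,rcond=None)[0]
    return (o1+d1*s[0]+o2+d2*s[1])/2, np.linalg.norm(o1+d1*s[0]-o2-d2*s[1])
T=lambda u,v:(160+u/5-.4,120+v/5-.4)
S=lambda u,v:(210+u/5.5-.41,205+v/5.5-.41)
E
python3 - <<'E'
from h import *
np.set_printoptions(precision=4,suppress=True)
c=[at('top',*T(*p),.015) for p in((190,50),(290,70),(163,567),(68,540))]
print(np.array(c)); m=np.mean(c,0); f=(c[0]+c[1]-c[2]-c[3]); print('m',m,'yaw',np.degrees(np.arctan2(f[1],f[0])),np.linalg.norm(f)/2)
c2=[at('scene',*S(*p),.015) for p in((45,268),(90,380),(715,200))]
print(np.array(c2)); f2=c2[2]-c2[1]; print('yaw scene',np.degrees(np.arctan2(-f2[1],-f2[0])), np.linalg.norm(f2), 'centre',(c2[0]+c2[2])/2)
ux=f/np.linalg.norm(f); uy=np.array([-ux[1],ux[0],0])
for n,a,b in(('stop',(119,530),(663,103)),('mould',(192,163),(247,147)),('post',(153,370),(491,97)),('lever',(162,325),(432,155))):
    P,e=tri(T(*a),S(*b)); print(n,P,e,'clampframe',(P-m)@ux,(P-m)@uy)
E
```

```text
[[0.8409 0.19   0.015 ]
 [0.8254 0.1064 0.015 ]
 [0.4133 0.1964 0.015 ]
 [0.4336 0.2735 0.015 ]]
m [0.6283 0.1916 0.015 ] yaw -11.950933594650015 0.41876264917730743
[[0.824  0.11   0.015 ]
 [0.8438 0.2025 0.015 ]
 [0.4301 0.2778 0.015 ]]
yaw scene -10.318158257187223 0.4205560837242097 centre [0.627  0.1939 0.015 ]
stop [0.4398 0.2253 0.0624] 0.003954184801823495 clampframe -0.1914434885515082 -0.006051708845991398
mould [0.7204 0.1704 0.1143] 0.00260423638687982 clampframe 0.0944612616987246 -0.0016558502875182145
post [0.561  0.1969 0.1011] 0.00392805099526619 clampframe -0.0669933915781798 -0.00872735962976933
lever [0.6008 0.1957 0.0709] 0.001863148951110549 clampframe -0.027763134126950233 -0.0016224856515918602
```

Triangulation puts the bar's yaw at about -11.1°, the pad at about (0.592, 0.198, 0.070), and the post top at z≈0.10. Next I'll shut the fingers and cross above the bench.

jog_arm(
  hand=[0,0,0,0,0],
  travel=[
    [0.026,0.047,0.01],
    [0.026,0.047,0.01],
    [0.026,0.047,0],
    [0.026,0.047,0],
    [0.026,0.047,0],
  ],
  yaw=[-0.039,-0.039,-0.039,-0.039,-0.039],
)

```text
time_s: 0.82
position: [0.337, -0.2731, 0.2683]
tool_rot: [[0.982, 0.187, 0.0], [0.187, -0.982, -0.0], [0.0, 0.0, -1.0]]
ft_force: [1.1, -1.1, -1.0]
grip_width: -0.0002
gripper_force: 0.0
```

jog_arm(
  hand=[0,0,0,0,0],
  travel=[
    [0.026,0.047,0],
    [0.026,0.047,0],
    [0.026,0.047,0],
    [0.026,0.047,0],
    [0.026,0.047,0],
  ],
  yaw=[-0.039,-0.039,-0.039,-0.039,-0.039],
)

```text
time_s: 1.45
position: [0.467, -0.038, 0.2684]
tool_rot: [[1.0, -0.006, 0.0], [-0.006, -1.0, -0.0], [0.0, 0.0, -1.0]]
ft_force: [-0.6, -0.3, -1.2]
grip_width: 0.0003
gripper_force: 0.0
```

jog_arm(
  hand=[0,0,0,0,0],
  travel=[
    [0.026,0.047,0],
    [0.026,0.047,0],
    [0.026,0.047,0],
    [0.026,0.047,0],
    [0,0,0],
  ],
  yaw=[-0.039,-0.039,-0.039,-0.039,0],
)

```text
time_s: 2.08
position: [0.5711, 0.151, 0.2672]
tool_rot: [[0.988, -0.157, -0.001], [-0.157, -0.988, 0.0], [-0.001, -0.0, -1.0]]
ft_force: [-0.4, -0.8, -0.0]
grip_width: 0.0003
gripper_force: 0.0
```

jog_arm(
  hand=[0,0,0,0,0],
  travel=[
    [0.024,0.0465,0],
    [0,0,-0.05],
    [0,0,-0.05],
    [0,0,-0.025],
    [0,0,0],
  ],
  yaw=[-0.036,0,0,0,0],
)

```text
time_s: 2.7
position: [0.5936, 0.1939, 0.1417]
tool_rot: [[0.981, -0.196, -0.004], [-0.196, -0.981, -0.001], [-0.004, 0.001, -1.0]]
ft_force: [0.1, 0.4, -0.1]
grip_width: 0.0
gripper_force: 0.0
```

Run:
```python
from h import *
snap('scene','s3.png',(230,170,350,260),6)
```

```text
(no output)
```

View pics/s3.png

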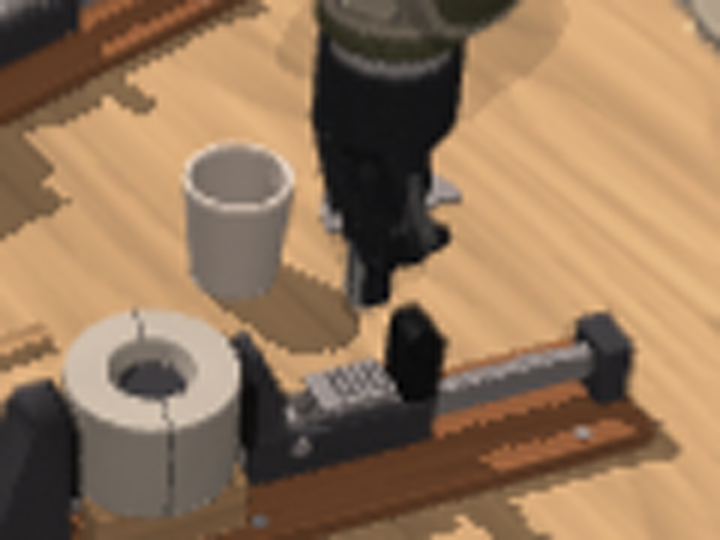

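The fingertips hang above the gap: the tip is at about (368,300) in the crop and the lever pad at about (345,385). I'll check the projection against this.

Run:
```python
from h import *
f=lambda P:np.round((proj('scene',P)-[230,170]+.4)*6)
ux=np.array([.981,-.194,0]);uy=np.array([.194,.981,0])
t=np.array([.5936,.1939,.1247])
for z in(.1247,.0747,.07):
    print(z,[f([t[0],t[1],z]+a*ux*.011+b*uy*.0145) for a,b in((0,0),(-1,1),(1,1),(-1,-1),(1,-1))])
pad=np.array([.592,.198,.07])
print('pad pt',f(pad),[f(pad+a*ux+b*uy) for a,b in((-.016,.015),(.03,.015),(.03,-.015),(-.016,-.015))])
```

```text
0.1247 [array([365., 300.]), array([395., 312.]), array([358., 321.]), array([372., 280.]), array([336., 288.])]
0.0747 [array([359., 367.]), array([387., 380.]), array([352., 389.]), array([365., 347.]), array([330., 356.])]
0.07 [array([358., 374.]), array([387., 386.]), array([351., 395.]), array([365., 353.]), array([330., 362.])]
pad pt [364. 377.] [array([402., 387.]), array([327., 407.]), array([305., 372.]), array([379., 353.])]
```

jog_arm(
  hand=[0,0,0,0,0],
  travel=[
    [0,0.005,-0.01],
    [0,0,-0.015],
    [0,0,-0.015],
    [0,0,-0.008],
    [0,0,0],
  ],
  yaw=[0,0,0,0,0],
)

```text
time_s: 3.38
position: [0.5942, 0.1996, 0.0946]
tool_rot: [[0.981, -0.196, -0.001], [-0.196, -0.981, -0.0], [-0.001, 0.0, -1.0]]
ft_force: [-0.1, -0.2, -0.2]
grip_width: 0.0
gripper_force: 0.0
```

jog_arm(
  hand=[0,0,0,0,0],
  travel=[
    [0,0,-0.003],
    [0,0,-0.003],
    [0,0,-0.002],
    [0,0,0],
    [0,0,0],
  ],
  yaw=[0,0,0,0,0],
)

```text
time_s: 4.0
position: [0.5945, 0.1997, 0.0874]
tool_rot: [[0.981, -0.196, 0.0], [-0.196, -0.981, 0.0], [0.0, -0.0, -1.0]]
ft_force: [0.8, 0.2, 0.5]
grip_width: 0.0004
gripper_force: 0.0
```

jog_arm(
  hand=[0,0,0,0,0],
  travel=[
    [0,0,-0.002],
    [0,0,-0.002],
    [0,0,-0.002],
    [0,0,0],
    [0,0,0],
  ],
  yaw=[0,0,0,0,0],
)

```text
time_s: 4.62
position: [0.5934, 0.2, 0.0817]
tool_rot: [[0.981, -0.196, -0.002], [-0.196, -0.981, 0.0], [-0.002, 0.0, -1.0]]
ft_force: [-6.8, 2.0, 8.3]
grip_width: -0.0005
gripper_force: 4.3
```

jog_arm(
  hand=[0,0,0,0,0],
  travel=[
    [0,0,-0.001],
    [0,0,-0.001],
    [0,0,-0.001],
    [0,0,0],
    [0,0,0],
  ],
  yaw=[0,0,0,0,0],
)

```text
time_s: 5.25
position: [0.5924, 0.2002, 0.0786]
tool_rot: [[0.981, -0.195, -0.005], [-0.195, -0.981, 0.0], [-0.005, 0.001, -1.0]]
ft_force: [-10.0, 1.2, 9.2]
grip_width: 0.0001
gripper_force: 5.6
```

jog_arm(
  hand=[0,0,0,0,0],
  travel=[
    [-0.002,0.0004,0],
    [-0.002,0.0004,0],
    [-0.002,0.0004,-0.0005],
    [0,0,0],
    [0,0,0],
  ],
  yaw=[0,0,0,0,0],
)

```text
time_s: 5.88
position: [0.5894, 0.2008, 0.0787]
tool_rot: [[0.981, -0.196, 0.003], [-0.196, -0.981, 0.0], [0.003, -0.001, -1.0]]
ft_force: [0.8, -0.9, 5.0]
grip_width: 0.0003
gripper_force: 2.6
```

jog_arm(
  hand=[0,0,0,0,0],
  travel=[
    [-0.002,0.0004,0],
    [-0.002,0.0004,0],
    [0,0,0],
    [0,0,0],
    [0,0,0],
  ],
  yaw=[0,0,0,0,0],
)

```text
time_s: 6.5
position: [0.5854, 0.2017, 0.0787]
tool_rot: [[0.981, -0.196, 0.003], [-0.196, -0.981, 0.0], [0.003, -0.001, -1.0]]
ft_force: [1.6, -0.9, 5.2]
grip_width: -0.0001
gripper_force: 2.6
```

jog_arm(
  hand=[0,0,0,0,0],
  travel=[
    [0,0,-0.001],
    [0,0,0],
    [-0.002,0.0004,0],
    [-0.002,0.0004,0],
    [0,0,0],
  ],
  yaw=[0,0,0,0,0],
)

```text
time_s: 7.12
position: [0.5814, 0.2024, 0.0778]
tool_rot: [[0.981, -0.196, 0.003], [-0.196, -0.981, 0.0], [0.003, -0.001, -1.0]]
ft_force: [0.6, -0.7, 4.6]
grip_width: -0.0001
gripper_force: 2.6
```

jog_arm(
  hand=[0,0,0,0,0],
  travel=[
    [-0.002,0.0004,0],
    [-0.002,0.0004,0],
    [-0.002,0.0004,0],
    [0,0,0],
    [0,0,0],
  ],
  yaw=[0,0,0,0,0],
)

```text
time_s: 7.75
position: [0.5754, 0.2037, 0.0778]
tool_rot: [[0.981, -0.196, 0.003], [-0.196, -0.981, 0.0], [0.003, -0.001, -1.0]]
ft_force: [0.9, -0.0, 4.8]
grip_width: -0.0004
gripper_force: 2.6
```

Run:
```python
from h import *
snap('scene','s4.png',(230,170,350,260),6)
```

```text
(no output)
```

View pics/s4.png

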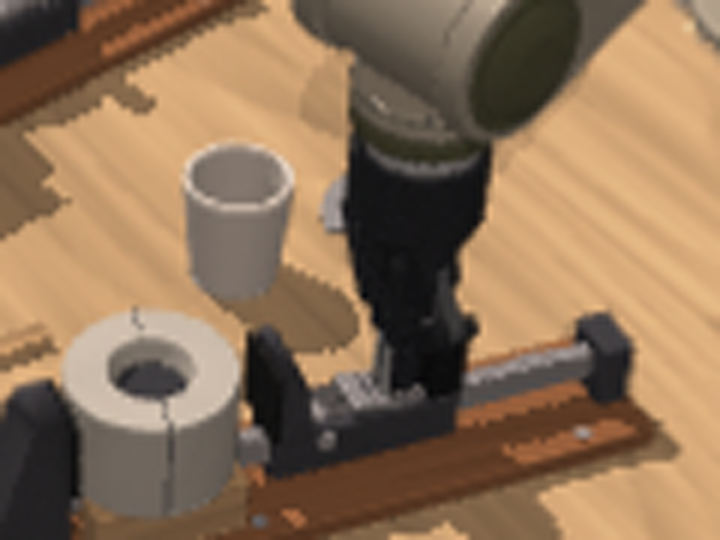

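The jaw has left the mould by about 14 mm with the tip against the post, and the lever is down. I'll keep sliding.

jog_arm(
  hand=[0,0,0,0,0],
  travel=[
    [-0.004,0.0008,0],
    [-0.005,0.001,0],
    [-0.005,0.001,0],
    [-0.005,0.001,0],
    [-0.005,0.001,0],
  ],
  yaw=[0,0,0,0,0],
)

```text
time_s: 8.43
position: [0.5508, 0.2086, 0.0774]
tool_rot: [[0.981, -0.196, 0.002], [-0.196, -0.981, 0.0], [0.002, -0.001, -1.0]]
ft_force: [2.2, -1.2, 6.5]
grip_width: 0.0003
gripper_force: 2.1
```

jog_arm(
  hand=[0,0,0,0,0],
  travel=[
    [-0.005,0.001,0],
    [-0.005,0.001,0],
    [-0.005,0.001,0],
    [-0.005,0.001,0],
    [-0.005,0.001,0],
  ],
  yaw=[0,0,0,0,0],
)

```text
time_s: 9.05
position: [0.5258, 0.2136, 0.0774]
tool_rot: [[0.981, -0.196, 0.002], [-0.196, -0.981, 0.0], [0.002, -0.0, -1.0]]
ft_force: [2.0, -1.1, 6.0]
grip_width: 0.0001
gripper_force: 2.1
```

jog_arm(
  hand=[0,0,0,0,0],
  travel=[
    [-0.005,0.001,0],
    [-0.005,0.001,0],
    [-0.005,0.001,0],
    [-0.005,0.001,0],
    [-0.003,0.0006,0],
  ],
  yaw=[0,0,0,0,0],
)

```text
time_s: 9.68
position: [0.5026, 0.2182, 0.0773]
tool_rot: [[0.981, -0.196, 0.002], [-0.196, -0.981, 0.0], [0.002, -0.0, -1.0]]
ft_force: [1.9, -0.9, 6.4]
grip_width: 0.0
gripper_force: 2.2
```

Expected end is near TCP x≈0.48, so smaller steps now.

jog_arm(
  hand=[0,0,0,0,0],
  travel=[
    [-0.003,0.0006,0],
    [-0.003,0.0006,0],
    [-0.003,0.0006,0],
    [-0.003,0.0006,0],
    [-0.002,0.0004,0],
  ],
  yaw=[0,0,0,0,0],
)

```text
time_s: 10.3
position: [0.4887, 0.2209, 0.0773]
tool_rot: [[0.981, -0.196, 0.001], [-0.196, -0.981, -0.0], [0.001, -0.0, -1.0]]
ft_force: [1.8, -1.4, 6.6]
grip_width: 0.0
gripper_force: 2.3
```

jog_arm(
  hand=[0,0,0,0,0],
  travel=[
    [-0.002,0.0004,0],
    [-0.002,0.0004,0],
    [-0.002,0.0004,0],
    [0,0,0],
    [0,0,0],
  ],
  yaw=[0,0,0,0,0],
)

```text
time_s: 10.92
position: [0.4825, 0.2221, 0.0772]
tool_rot: [[0.981, -0.196, 0.001], [-0.196, -0.981, 0.0], [0.001, -0.0, -1.0]]
ft_force: [1.0, -1.8, 6.7]
grip_width: -0.0002
gripper_force: 2.4
```

jog_arm(
  hand=[0,0,0,0,0],
  travel=[
    [-0.001,0.0002,0],
    [-0.001,0.0002,0],
    [-0.001,0.0002,0],
    [0,0,0],
    [0,0,0],
  ],
  yaw=[0,0,0,0,0],
)

```text
time_s: 11.55
position: [0.4824, 0.2223, 0.0775]
tool_rot: [[0.981, -0.196, 0.007], [-0.196, -0.981, -0.0], [0.007, -0.001, -1.0]]
ft_force: [12.8, -4.7, 0.7]
grip_width: -0.0
gripper_force: 6.7
```

The stop is reached (x-force jumps to about 13 N and motion ends). I'll relieve the push and lift straight up.

jog_arm(
  hand=[0,0,0,0,0],
  travel=[
    [0.002,-0.0004,0],
    [0,0,0.004],
    [0,0,0.006],
    [0.002,-0.0004,0.01],
    [0,0,0.02],
  ],
  yaw=[0,0,0,0,0],
)

```text
time_s: 12.18
position: [0.4824, 0.2218, 0.1164]
tool_rot: [[0.981, -0.196, -0.004], [-0.196, -0.981, -0.001], [-0.003, 0.001, -1.0]]
ft_force: [0.1, -0.1, 0.3]
grip_width: 0.0003
gripper_force: 0.0
```

jog_arm(
  hand=[0,0,0,0,0],
  travel=[
    [0,0,0.04],
    [0,0,0.05],
    [0,0,0.05],
    [0,-0.04,0],
    [0,-0.04,0],
  ],
  yaw=[0,0,0,0,0],
)

```text
time_s: 12.8
position: [0.4825, 0.1414, 0.257]
tool_rot: [[0.981, -0.194, -0.001], [-0.194, -0.981, 0.0], [-0.001, 0.0, -1.0]]
ft_force: [0.4, 0.8, -0.8]
grip_width: 0.0003
gripper_force: 0.0
```

jog_arm(
  hand=[0,0,0,0,0],
  travel=[
    [0,-0.04,0],
    [0,-0.04,0],
    [0,0,0],
    [0,0,0],
    [0,0,0],
  ],
  yaw=[0,0,0,0,0],
)

```text
time_s: 13.42
position: [0.4832, 0.0629, 0.2568]
tool_rot: [[0.981, -0.195, -0.001], [-0.195, -0.981, 0.0], [-0.001, -0.0, -1.0]]
ft_force: [-0.8, -0.4, 0.1]
grip_width: 0.0001
gripper_force: 0.0
```

Run:
```python
from h import *
snap('scene','s5.png',(170,140,350,275),4.4)
```

```text
(no output)
```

View pics/s5.png

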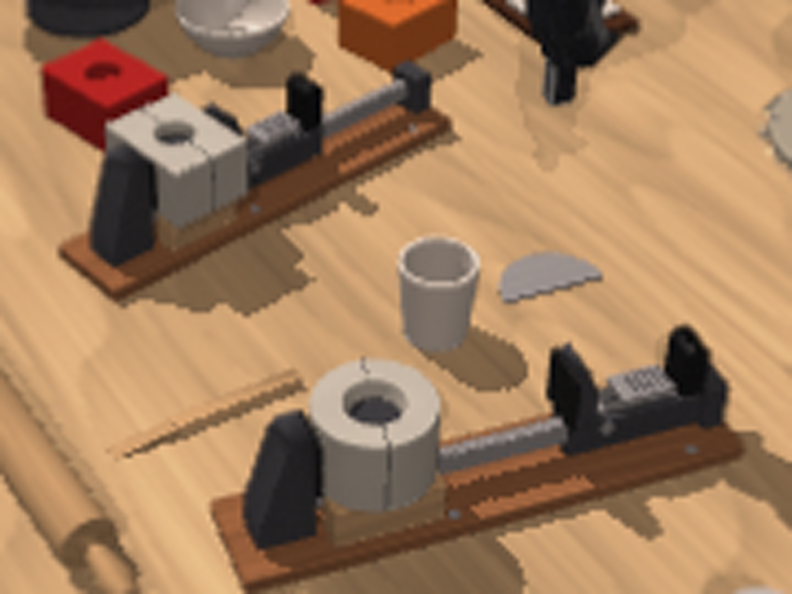

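The sliding jaw stands back against the end stop (post at (685,360), stop behind it). The round mould is at (375,430) in its place, the square clamp is untouched, and the hand is clear.

```bash
python3 -c "
from rig import env
print(env.close_job())"
```

```text
the job is handed in; nothing more can be done
None
```

I pressed the round mould's clamp lever down, pushed its jaw back to the end stop (about 13 N at contact) and took the hand clear. In the last picture both moulds stood in place and the square clamp was shut; I handed the job in at about 13.5 s, and no verdict was returned.

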